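# Slide the large sprocket onto the keyed hub

### The arm

A 6-joint arm with a two-finger parallel gripper is mounted at the origin on a cart in front of the work surface, level with it; the furniture and walls round the work are solid. World frame = base frame: x ahead of the robot, y to its left, z up, the work surface at z = 0. Lengths are in m, angles in rad, forces in N, time in s.
With the tool pointing down it reaches from about 0.3 to 0.775 m from the base axis. Payload 14.6 kg.
Tool frame: the origin (TCP) lies midway between the tips of the shut fingers; the grasp point (between the pads) lies behind it (manip.tcp_to_grasp is the z of the grasp point in the tool frame, in m); z points along the fingers, y is the line along which they close (so a half turn about z gives the same grasp; the last joint's range is limited). The gripper opens to 85 mm and grips with 20 to 120 N. Pads are 22 mm wide; open, the fingers measure 114 mm over their backs; the gripper's body (76 mm by 85 mm) begins 54 mm behind the grasp point. The pads swing forward as they close: fully open they stand 13 mm farther back than shut.
Start: joints at [1.181, 0.3, 1.521, -0, 1.321, -0.067], TCP at [0.174, 0.522, 0.231] pointing down, gripper open.
Joint ranges: [-3.03, 3.03], [-0.79, 2.21], [0.23, 2.52], [-1.04, 4.18], [0, 3.07], [-2.55, 2.55]. Speed limits (rad/s): [2.22, 2.22, 2.57, 3.14, 3.14, 3.14].

### API

Orientations are given as [roll, pitch, yaw] about the fixed x, y, z axes, in that order (R = Rz(yaw) Ry(pitch) Rx(roll)).
In Python, from station import manip, get_image, calibration, nets gives the robot as it stands. The module is installed in compiled form; this text tells all that it offers.
- The arm moves only by the shell command python3 -m pendant 'ROWS'. ROWS is JSON, a list of rows, each a list of 5 numbers: the shift along the world's x, y, z in m, then the turn about the world's z in degrees, then the opening, from -1 (shut) to 1 (fully open). In form: [[dx, dy, dz, yaw, claw], ...]. A call has 1 to 20 rows; each row is the pose to reach, as a shift and turn from the pose commanded when the call began; what a row does not reach only later rows make up. A row lasts 1/8 s, in which the tool goes at most 62.5 mm and 10.7 degrees, less where a joint would pass 70% of its speed; a pose out of reach is approached as far as the arm can. A call with a gripper value outside its range is refused whole. The fingers move at their own pace and stop on an object; the grip force is fixed at half the most. Time passes only in rows, so rows that repeat a pose let the fingers close. It gives the time, the measured TCP pose, the force, the opening and the grip force at its end, in the units of the state.
- manip.get_obs(): the state, without advancing time (a new reading comes with each control period).
- get_image(name): name is "side" or "top"; returns (picture, depth): 420x560x3 uint8, red, green, blue; 420x560 float32, m along the optical axis (not along the pixel's ray), 0 where there is no reading.
- calibration(name): a dict with "K" (3x3 intrinsics, pixels), "dist_coeffs" ([k1, k2, p1, p2, k3] as OpenCV has them; the pictures are not rectified), "pose" (4x4, takes a point from camera to world coordinates). Camera axes: x right, y up, looking along -z (the intrinsics and any distortion apply to the point x, -y, -z); pixel columns grow to the right and rows downward; lengths in m; the calibration is good to about 2 mm. A picture is of the moment at which its call begins. calibration takes no time and is no camera call.
- manip.close_job(): hands the job in; it is judged then, once.
Trained networks look in the newest picture that a camera, given by its name, has taken for a name from the list of things; names that differ only in an ending like _2 or _b are one class to them, and where a whole thing is asked for, a point or a joint stands for the part that bears it (a point fixed in the world has none). Each returns a list of dicts, best first, with "score" (0 to 1); they miss things now and then, are a little off and sometimes report something else, mostly with a low value. They report only what shows in the picture. A call takes as long as a camera call. They do not tell look-alikes from the thing itself.
- nets.spot_in(camera, target): "extent" ([left, top, right, bottom] in pixels, round what is visible of it).
- nets.regions_of(camera, target): "pixels" (420x560 bool, what is visible of it) and "extent" ([left, top, right, bottom] in pixels, round what is visible of it).
The state is a dict: "time_s": time; "q": joint angles; "joint_velocities": joint speeds; "effort": joint torques, N m; "tcp_pos": TCP position; "orientation": TCP orientation; "wrist_force": force on the tool from outside, world axes, zero at the start; "torque": the same for the moment, N m; "finger_gap": opening from 0.0 (shut) to 1.0 (fully open); "gripper_force": force on a finger pad.
Only numpy, scipy, OpenCV 4.12 (cv2) and the standard library are available. Lean on these libraries where they do the work, as an engineer would, in place of code of your own. Each camera call takes 0.05 s, during which the arm holds its last target. There are 200 camera calls.

### The job

Take the larger of the two steel sprockets by its collar and slide it, collar up, onto the upright splined hub, turned so that the keyway in its bore goes over the hub's wide master spline. Lower it in hand until the key is well into the keyway, do not drop it on, and leave it sitting fully home, flat on the hub's shoulder. Leave the smaller sprocket lying where it is.

Things in the scene. Friction and masses are not known exactly. Their poses are not given: they have to be found in the camera images.
- hub: Fixed hub. Dark base 120x120x12 mm, on it a steel shoulder 64 across, top at z 30 mm; from it an upright bright post 23 across, full size to z 68, cone tip 7 across at z 85. Master spline: fin 6 wide, reaching 20 from the axis, z 30 to 55; the other splines are shallow. Origin: post axis at worktop height (z 0); x axis points to the master spline, roughly towards the robot.
- sprocket_large: Larger loose steel sprocket, 0.3 kg, flat on the worktop left or right of the hub. Toothed plate 100 mm across, 8 thick; collar 53 across on top (8 to 36 mm above the underside): grip it. Through bore 28 across with one keyway notch 18 wide, reaching 23.5 from the axis. Origin: axis at underside; z up, x to the keyway. Home: origin 30 mm above the hub's, x axes alike (15 deg, 3 mm play).
- sprocket_small: Smaller loose steel sprocket, not to be moved: toothed plate 72 mm across, 8 mm thick; same collar (53 mm across, 8 to 36 mm above the underside), bore and keyway. Origin on the axis at the underside; z up, x to the keyway. Lies flat, collar up, on the other side of the hub from the larger one.
Not all that is in view belongs to the job. What is shaped like the sprocket_large but blue or purple is not meant.

How it is judged:
By the outcome, as a careful person would: the job done as asked, in the order asked, and still so for the second after the job is handed in, with the robot touching nothing.
It also fails if it takes over 34 s, if anything falls off the work surface, if the arm or the gripper's body presses on something with over 40 N, if the wrist force passes 120 N, or if a joint passes its speed limit or range.

## Working session

There is one attempt and no reset: what is moved stays moved. The work goes in short steps, Python scripts to look and compute and a shell command to move; the robot and the scene stay as the last step left them, time stands still between calls to the robot, and variables do not carry over. Pictures are saved under pics/ and viewed, at most 10 in all, crops included, and the job is handed in when it is done.

```bash
mkdir -p pics; cat > h.py <<'E'
import numpy as np, cv2
from station import manip,get_image,calibration,nets
def cloud(name,depth):
    c=calibration(name);K=np.array(c["K"]);d=np.array(c["dist_coeffs"]);T=np.array(c["pose"])
    v,u=np.mgrid[0:420,0:560]
    p=cv2.undistortPoints(np.stack([u,v],-1).reshape(-1,1,2).astype(float),K,d).reshape(420,560,2)
    P=np.stack([p[...,0]*depth,-p[...,1]*depth,-depth],-1)
    W=P@T[:3,:3].T+T[:3,3]; W[depth==0]=np.nan
    return W
E
python3 - <<'E'
from h import *
print(manip.get_obs(),manip.tcp_to_grasp)
for n in("top","side"):
    im,d=get_image(n);cv2.imwrite(f"pics/{n}0.png",im[...,::-1]);W=cloud(n,d);np.savez(f"{n}0.npz",im=im,d=d,W=W)
    print(n,np.array(calibration(n)["pose"]).round(3).tolist())
    for t in("hub","sprocket_large","sprocket_small"):
        for r in nets.regions_of(n,t):
            m=r["pixels"]; print(t,round(r["score"],2),np.round(r["extent"]),np.nanmedian(W[m],0).round(3),np.nanpercentile(W[m][:,2],95).round(3))
E
```

```text
{'time_s': 0.0, 'q': array([ 1.18138966e+00,  3.00488185e-01,  1.52159832e+00, -6.69772273e-06,
        1.32069229e+00, -6.66157133e-02]), 'joint_velocities': array([ 0.00012219,  0.0010863 , -0.00078726,  0.00261452,  0.00188221,
       -0.00123956]), 'effort': array([ 1.90965446e-03, -5.43504453e+01, -3.61794376e+01,  2.56134638e-05,
        4.05861530e-03, -4.68003066e-05]), 'tcp_pos': array([0.17438991, 0.52136959, 0.23070465]), 'orientation': array([-3.14040871e+00, -7.24841726e-05,  2.81880332e+00]), 'wrist_force': array([ 0.46327906, -0.34082029, -0.50154091]), 'torque': array([ 0.02736781, -0.01079316, -0.01935708]), 'gripper_force': 0.0, 'finger_gap': 1.000021827701751} -0.0187
top [[0.008, 0.991, -0.134, 0.368], [-1.0, 0.008, -0.005, 0.022], [-0.004, 0.134, 0.991, 0.924], [0.0, 0.0, 0.0, 1.0]]
hub 0.9 [250. 158. 313. 221.] [0.539 0.026 0.012] 0.032
sprocket_large 0.8 [374. 170. 419. 213.] [ 0.541 -0.219  0.008] 0.036
sprocket_large 0.61 [301. 243. 343. 288.] [ 0.384 -0.057  0.008] 0.036
sprocket_large 0.57 [375. 237. 420. 285.] [ 0.397 -0.214  0.008] 0.036
sprocket_small 0.89 [165. 179. 198. 208.] [0.531 0.239 0.029] 0.037
side [[0.997, 0.039, -0.065, 0.4], [-0.076, 0.417, -0.906, -0.891], [-0.008, 0.908, 0.418, 0.459], [0.0, 0.0, 0.0, 1.0]]
hub 0.78 [287. 181. 356. 236.] [0.541 0.004 0.013] 0.063
sprocket_large 0.86 [310. 262. 378. 313.] [ 0.542 -0.243  0.01 ] 0.037
sprocket_large 0.84 [224. 269. 282. 314.] [ 0.398 -0.237  0.01 ] 0.036
sprocket_large 0.58 [213. 218. 267. 258.] [ 0.384 -0.078  0.009] 0.036
sprocket_small 0.93 [291. 161. 324. 185.] [0.535 0.227 0.021] 0.037
```

View pics/top0.png

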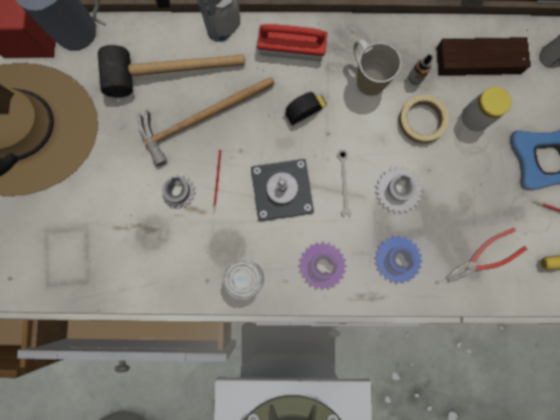

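View pics/side0.png

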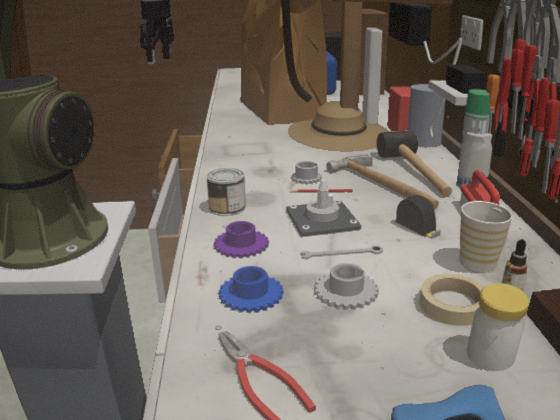

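Top view: the candidates for the large sprocket are steel at (398,190), purple at (322,266) and blue at (398,260). The small steel one is at (178,191) and the hub at (282,188). I choose the steel one at (398,190) and check it and the hub close up.

```bash
python3 - <<'E'
from h import *
a=np.load("top0.npz");b=np.load("side0.npz")
C=lambda im,u,v,r=28:cv2.resize(im[v-r:v+r,u-r:u+r,::-1],(390,290 if 0 else 390),interpolation=cv2.INTER_CUBIC)
R1=np.hstack([C(a["im"],398,190),C(a["im"],282,188)]);
R2=np.hstack([C(b["im"],346,283,38),C(b["im"],322,208,38)])
cv2.imwrite("pics/crop.png",cv2.resize(np.vstack([R1,R2]),(600,600)))
from scipy.optimize import least_squares
def fit(P,r):
    f=lambda c:np.hypot(P[:,0]-c[0],P[:,1]-c[1])-r
    return least_squares(f,P.mean(0),loss="soft_l1",f_scale=.002).x
for nm,S,c0 in(("top",a,(.541,-.225)),("side",b,(.541,-.225))):
    W=S["W"];r=np.hypot(W[...,0]-c0[0],W[...,1]-c0[1]);m=(r<.065)
    top=m&(abs(W[...,2]-.036)<.004)&(r<.045);P=W[top][:,:2];(cx,cy),rad=cv2.minEnclosingCircle((P*1000).astype(np.float32))
    pl=m&(W[...,2]>.005)&(W[...,2]<.05);Q=W[pl][:,:2];c2,rad2=cv2.minEnclosingCircle((Q*1000).astype(np.float32))
    print(nm,len(P),(cx,cy),rad,"plate",c2,rad2, W[top][:,2].mean())
    r=np.hypot(W[...,0]-.541,W[...,1]-.01)
    for lo,hi in((.026,.034),(.04,.056),(.058,.09)):
        h=(r<.06)&(W[...,2]>lo)&(W[...,2]<hi);P=(W[h][:,:2]*1000)
        if len(P)>2: print(" hub",lo,len(P),cv2.minEnclosingCircle(P.astype(np.float32)),P.mean(0))
W=a["W"]
print((W[178:204,384:414,2]*1000).round().astype(int))
print((W[174:204,268:298,2]*1000).round().astype(int))
E
```

```text
top 325 (544.8073120117188, -223.7365264892578) 27.5933837890625 plate (542.2727661132812, -228.02687072753906) 54.706031799316406 0.035115339681716005
 hub 0.026 579 ((543.8914794921875, 25.906797409057617), 32.10300064086914) [542.08767367  25.74053791]
 hub 0.04 27 ((547.9619140625, 25.620346069335938), 15.808631896972656) [544.75378395  27.66851577]
 hub 0.058 94 ((543.8505859375, 26.293201446533203), 11.421771049499512) [541.44391169  25.84402964]
side 455 (545.3161010742188, -224.7465057373047) 27.835044860839844 plate (544.6177368164062, -225.64141845703125) 50.39375305175781 0.03587025346881107
 hub 0.026 323 ((543.2463989257812, 23.791805267333984), 32.79983901977539) [541.0183278   15.05926643]
 hub 0.04 125 ((548.2759399414062, 22.763038635253906), 16.41941261291504) [546.77714879  19.72710597]
 hub 0.058 133 ((541.5595703125, 19.791732788085938), 9.900025367736816) [541.9032154   19.09424742]
[[                   7                    4                    7
                     8                    8                    7
                     7                    5         
[... 28229 characters left out ...]
           13                   13                   12
                    13                   13                   12
                    11                   15                   10
                    13                   12                   11
                    12                   12                   13
                     9                    8                   13
                     9                   11                   10
                    10                   11                   11
                    11                   11                   11]]<stdin>:21: RuntimeWarning: invalid value encountered in cast
<stdin>:22: RuntimeWarning: invalid value encountered in cast
```

View pics/crop.png

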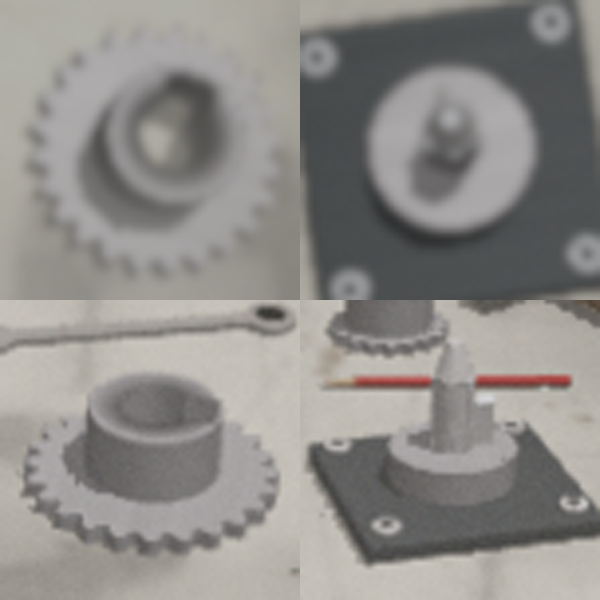

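```bash
python3 - <<'E'
from h import *
A={n:np.load(n+"0.npz") for n in("top","side")}
for n in A:
    W=A[n]["W"]; c={"top":(.5438,.0259),"side":(.5433,.0238)}[n]
    x,y,z=W[...,0]-c[0],W[...,1]-c[1],W[...,2]; r=np.hypot(x,y)
    m=(r<.024)&(r>.0135)&(z>.036)&(z<.062)
    vu=np.argwhere(m); print(n,"fin"); 
    for (v,u) in vu[:40]: print((u,v),(W[v,u]*1000).round().astype(int), round(r[v,u]*1000),round(np.degrees(np.arctan2(y[v,u],x[v,u]))),end="; ")
    print()
    # rim inner boundary of collar top by angle
    c={"top":(.5448,-.2237),"side":(.5453,-.2247)}[n]
    x,y,z=W[...,0]-c[0],W[...,1]-c[1],W[...,2]; r=np.hypot(x,y)*1000
    t=np.degrees(np.arctan2(y,x)); m=(abs(z-.0355)<.0045)&(r<30)
    for a in range(-180,180,20):
        s=m&(t>=a)&(t<a+20); print(a+10,s.sum(),np.percentile(r[s],[3,97]).round(1) if s.any() else "",end=" | ")
    print()
E
```

```text
top fin
(np.int64(280), np.int64(175)) [563  29  55] 19 9; (np.int64(281), np.int64(175)) [564  27  51] 20 2; (np.int64(279), np.int64(176)) [561  31  52] 18 16; (np.int64(280), np.int64(176)) [561  29  55] 17 10; (np.int64(281), np.int64(176)) [561  27  53] 17 3; (np.int64(279), np.int64(177)) [560  31  49] 17 17; (np.int64(280), np.int64(177)) [559  29  52] 16 10; (np.int64(281), np.int64(177)) [559  27  51] 16 3; (np.int64(279), np.int64(178)) [557  31  52] 14 20; 
-170 20 [13.9 25.8] | -150 22 [14.2 25.5] | -130 19 [15.4 25.5] | -110 20 [14. 25.] | -90 23 [14.6 27.4] | -70 21 [15.6 26.6] | -50 18 [16.2 26.9] | -30 8 [24.1 27.1] | -10 6 [24.3 27.5] | 10 12 [19.4 26.9] | 30 20 [15.7 26.4] | 50 22 [15.3 26.3] | 70 21 [15.5 26.1] | 90 22 [15.1 26. ] | 110 23 [14.7 26.9] | 130 21 [15.2 25.8] | 150 20 [13.5 25.6] | 170 22 [13.8 25.8] | 
side fin
(np.int64(330), np.int64(194)) [558  24  57] 14 0; (np.int64(331), np.int64(194)) [561  29  55] 18 16; (np.int64(332), np.int64(194)) [563  30  54] 20 17; (np.int64(330), np.int64(195)) [558  26  54] 15 10; (np.int64(331), np.int64(195)) [560  
[... 1081 characters left out ...]
 13  46] 14 -128; (np.int64(330), np.int64(202)) [559  28  38] 16 14; (np.int64(331), np.int64(202)) [560  24  40] 17 -1; (np.int64(332), np.int64(202)) [563  29  38] 20 14; (np.int64(330), np.int64(203)) [558  24  38] 15 0; (np.int64(331), np.int64(203)) [560  23  38] 17 -2; (np.int64(332), np.int64(203)) [563  26  37] 19 6; 
-170 31 [14.1 26.4] | -150 33 [14.9 26.2] | -130 40 [15.2 27.3] | -110 44 [14.  26.7] | -90 35 [14.1 27.6] | -70 38 [14.8 26.3] | -50 30 [15.6 26.9] | -30 12 [24.7 26.8] | -10 6 [24.2 26.1] | 10 33 [16. 26.] | 30 29 [14.6 26.7] | 50 28 [13.9 27.3] | 70 28 [14.2 24.6] | 90 25 [13.5 25.2] | 110 23 [14.9 25.6] | 130 21 [14.6 25.4] | 150 19 [15.5 26.9] | 170 17 [16. 26.] |
```

The depth readings show the master spline on the far side (+x, at about 7° world yaw), not towards the robot as the text says. I go by what is measured. Next I refine the fit and look at the keyway angle.

```bash
cat >> h.py <<'E'
from scipy.optimize import minimize
def ring(W,c,z0):
    """fit ring top (centre mm, keyway angle deg) from points near c"""
    x,y,z=(W[...,i] for i in range(3)); r=np.hypot(x-c[0],y-c[1])
    m=(r<.034)&np.isfinite(z); P=np.stack([x[m],y[m]],-1)*1000; top=np.abs(z[m]-z0)<.005
    low=~top&(z[m]<z0-.012)
    def cost(p):
        d=P-p[:2]; t=np.radians(p[2]); a=d[:,0]*np.cos(t)+d[:,1]*np.sin(t); b=-d[:,0]*np.sin(t)+d[:,1]*np.cos(t)
        rr=np.hypot(a,b); hole=np.maximum(14-rr,np.minimum(np.minimum(9-abs(b),a),23.5-a))
        s=np.minimum(26.5-rr,-hole)  # >0 on metal
        pr=1/(1+np.exp(-s/0.7)); return ((pr[top]-1)**2).sum()+((pr[low])**2).sum()*.5
    best=None
    for t in range(-180,180,15):
        q=minimize(cost,[c[0]*1000,c[1]*1000,t],method="Nelder-Mead",options=dict(initial_simplex=[[c[0]*1000+i,c[1]*1000+j,t+k] for i,j,k in((0,0,0),(2,0,0),(0,2,0),(0,0,8))]))
        if best is None or q.fun<best.fun: best=q
    return best.x.round(1),round(best.fun,1),int(top.sum())
E
python3 - <<'E'
from h import *
for n in("top","side"):
    W=np.load(n+"0.npz")["W"]; print(n,ring(W,(.545,-.2243),.0355))
    x,y,z=(W[...,i] for i in range(3)); r=np.hypot(x-.5435,y-.025)
    # base plate edges -> yaw
    m=(r<.09)&(z>.007)&(z<.036); print(cv2.minAreaRect((W[m][:,:2]*1000).astype(np.float32)))
E
```

```text
top (array([ 545.9, -224.4,  -17.8]), np.float64(34.4), 346)
((543.6306762695312, 25.98660659790039), (120.6543960571289, 120.10174560546875), 8.928783416748047)
side (array([ 545.5, -224. ,  -21.6]), np.float64(116.2), 506)
((543.4190673828125, 22.972824096679688), (121.48702239990234, 124.51664733886719), 9.05531120300293)
```

```bash
python3 -m pendant '[[0.03,-0.06,-0.02,0,1],[0.06,-0.12,-0.03,0,1],[0.09,-0.18,-0.03,0,1],[0.12,-0.24,-0.03,0,1],[0.15,-0.3,-0.03,0,1],[0.18,-0.36,-0.03,0,1],[0.21,-0.42,-0.03,0,1],[0.24,-0.48,-0.03,0,1],[0.27,-0.54,-0.04,0,1],[0.3,-0.6,-0.06,0,1],[0.33,-0.66,-0.08,0,1],[0.35,-0.7,-0.1,0,1],[0.37,-0.745,-0.1,0,1],[0.37,-0.745,-0.1,0,1],[0.37,-0.745,-0.1,0,1],[0.37,-0.745,-0.1,0,1]]'
```

```text
time_s: 2.4
tcp_pos: [0.5442, -0.2228, 0.1313]
orientation: [3.141, -0.0, 2.819]
wrist_force: [-0.5, 0.1, 0.7]
finger_gap: 0.996
gripper_force: 0.0
```

```bash
python3 -m pendant '[[0.001,-0.0015,-0.05,0,1],[0.001,-0.0015,-0.09,0,1],[0.001,-0.0015,-0.11,0,1],[0.001,-0.0015,-0.118,0,1],[0.001,-0.0015,-0.118,0,1],[0.001,-0.0015,-0.118,0,0.3],[0.001,-0.0015,-0.118,0,-0.3],[0.001,-0.0015,-0.118,0,-1],[0.001,-0.0015,-0.118,0,-1],[0.001,-0.0015,-0.118,0,-1],[0.001,-0.0015,-0.118,0,-1],[0.001,-0.0015,-0.118,0,-1]]'
```

```text
time_s: 3.9
tcp_pos: [0.546, -0.2251, 0.0147]
orientation: [-3.141, 0.002, 2.819]
wrist_force: [-2.1, 1.8, 8.9]
finger_gap: 0.602
gripper_force: 62.5
```

```bash
python3 -m pendant '[[0,0,0.02,0,-1],[0,0,0.06,0,-1],[0,0,0.11,0,-1],[0,0.03,0.13,5,-1],[0,0.07,0.13,10,-1],[0,0.11,0.13,16,-1],[-0.001,0.15,0.13,22,-1],[-0.002,0.19,0.13,28,-1],[-0.002,0.225,0.13,28,-1],[-0.002,0.248,0.13,28,-1],[-0.002,0.248,0.13,28,-1],[-0.002,0.248,0.13,28,-1],[-0.002,0.248,0.13,28,-1]]'
python3 - <<'E'
from h import *
V=[]
for n in("top","side"):
    im,d=get_image(n);W=cloud(n,d);np.savez(n+"1.npz",im=im,d=d,W=W)
    x,y,z=(W[...,i] for i in range(3)); r=np.hypot(x-.5435,y-.0235)
    m=(r<.065)&(z>.11)&(z<.15); print(n,m.sum(),np.nanpercentile(z[m],[1,5,20,50]).round(4))
    P=(W[m][:,:2]*1000).astype(np.float32); print(cv2.minEnclosingCircle(P))
    V.append(cv2.resize(im[120:240,220:370,::-1] if n=="top" else im[80:240,240:440,::-1],(400,320),interpolation=cv2.INTER_CUBIC))
cv2.imwrite("pics/over.png",np.hstack(V))
E
```

```text
time_s: 5.52
tcp_pos: [0.5435, 0.0223, 0.1435]
orientation: [-3.141, 0.0, -2.977]
wrist_force: [-0.1, 0.0, -3.5]
finger_gap: 0.601
gripper_force: 64.1
top 0 nan
((0.0, 0.0), 0.0)
side 754 [0.1294 0.1309 0.1351 0.1374]
((542.7179565429688, 20.61543846130371), 51.329097747802734)
  return np.nanmean(a, axis, out=out, keepdims=keepdims)
```

View pics/over.png

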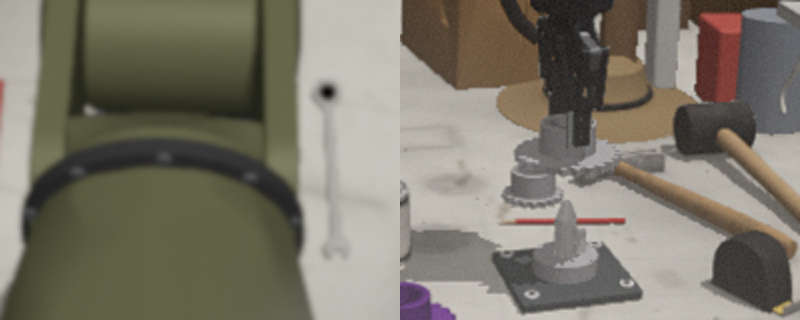

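Side view: the sprocket is held level above the hub, at about (565,150) with the post at (565,230). The top view is blocked by the arm. I shift +3 mm in y and lower over the post.

```bash
python3 -m pendant '[[0,0.003,0,0,-1],[0,0.003,-0.02,0,-1],[0,0.003,-0.038,0,-1],[0,0.003,-0.046,0,-1],[0,0.003,-0.052,0,-1],[0,0.003,-0.058,0,-1],[0,0.003,-0.064,0,-1],[0,0.003,-0.068,0,-1],[0,0.003,-0.068,0,-1]]'
python3 - <<'E'
from h import *
print(manip.get_obs()["torque"])
im,d=get_image("side")
cv2.imwrite("pics/low.png",cv2.resize(im[140:250,250:400,::-1],(750,550),interpolation=cv2.INTER_CUBIC))
E
```

```text
time_s: 6.75
tcp_pos: [0.5434, 0.0261, 0.0751]
orientation: [3.142, -0.0, -2.976]
wrist_force: [0.0, -0.2, -3.4]
finger_gap: 0.6
gripper_force: 64.1
[-0.01013538 -0.01739799 -0.04553151]
```

View pics/low.png

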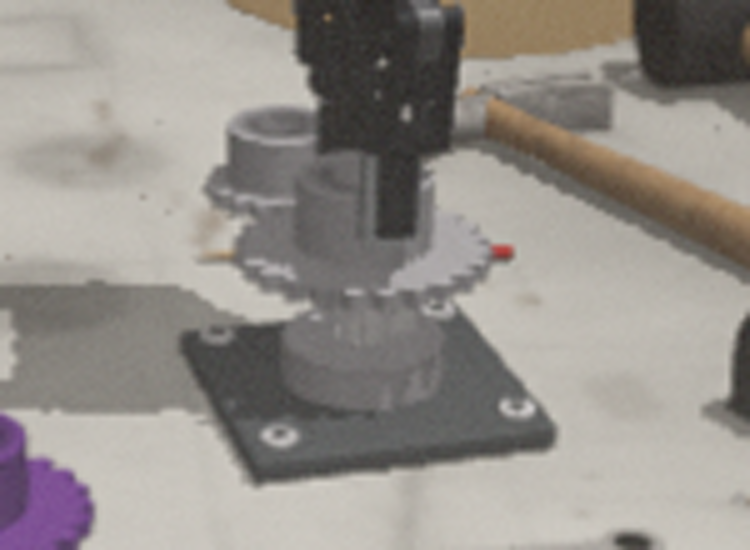

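The sprocket (around (365,250)) is already over the post with no side force. I continue down past the key.

```bash
python3 -m pendant '[[0,0,-0.004,0,-1],[0,0,-0.008,0,-1],[0,0,-0.012,0,-1],[0,0,-0.016,0,-1],[0,0,-0.02,0,-1],[0,0,-0.024,0,-1],[0,0,-0.027,0,-1],[0,0,-0.027,0,-1]]'
```

```text
time_s: 7.8
tcp_pos: [0.5434, 0.0261, 0.0481]
orientation: [3.142, -0.0, -2.976]
wrist_force: [0.1, -0.1, -3.1]
finger_gap: 0.598
gripper_force: 64.1
```

Key engaged freely. Now the last few millimetres to the shoulder.

```bash
python3 -m pendant '[[0,0,-0.001,0,-1],[0,0,-0.002,0,-1],[0,0,-0.003,0,-1],[0,0,-0.0035,0,-1],[0,0,-0.0035,0,-1]]'
```

```text
time_s: 8.43
tcp_pos: [0.5435, 0.0261, 0.0448]
orientation: [-3.142, 0.0, -2.976]
wrist_force: [0.2, 0.7, -3.1]
finger_gap: 0.598
gripper_force: 64.2
```

```bash
python3 -m pendant '[[0,0,-0.0005,0,-1],[0,0,-0.001,0,-1],[0,0,-0.0015,0,-1],[0,0,-0.0015,0,-1]]'
```

```text
time_s: 8.93
tcp_pos: [0.5435, 0.0261, 0.0447]
orientation: [-3.141, 0.0, -2.976]
wrist_force: [-9.9, -0.4, 15.7]
finger_gap: 0.602
gripper_force: 66.3
```

Contact on the shoulder at the expected height. Release and retreat.

```bash
python3 -m pendant '[[0,0,0.0012,0,-1],[0,0,0.0012,0,0.3],[0,0,0.0012,0,0.6],[0,0,0.0012,0,1],[0,0,0.0012,0,1],[0,0,0.0012,0,1],[0,0,0.02,0,1],[0,0,0.05,0,1],[0,0,0.1,0,1],[0,0,0.14,0,1],[0,0.05,0.16,0,1],[-0.03,0.11,0.16,0,1],[-0.06,0.17,0.16,0,1],[-0.1,0.22,0.16,0,1],[-0.14,0.26,0.16,0,1],[-0.14,0.26,0.16,0,1],[-0.14,0.26,0.16,0,1]]'
python3 - <<'E'
from h import *
V=[]
for n in("top","side"):
    im,d=get_image(n);W=cloud(n,d)
    print(n,ring(W,(.5435,.025),.0655))
    x,y,z=(W[...,i] for i in range(3)); r=np.hypot(x-.5435,y-.0255)
    m=(r>.032)&(r<.042)&(z>.02)&(z<.06)
    A=np.c_[W[m][:,:2]-[.5435,.0255],np.ones(m.sum())]; print(np.linalg.lstsq(A,z[m],rcond=None)[0].round(4))
    for q in nets.regions_of(n,"sprocket_small")[:1]: print(q["extent"],q["score"])
    V.append(cv2.resize(im[150:225,230:330,::-1] if n=="top" else im[150:240,260:380,::-1],(400,300),interpolation=cv2.INTER_CUBIC))
cv2.imwrite("pics/end.png",np.hstack(V))
E
```

```text
time_s: 11.05
tcp_pos: [0.4036, 0.286, 0.2034]
orientation: [-3.142, 0.0, -2.975]
wrist_force: [1.1, -1.0, 0.5]
finger_gap: 0.998
gripper_force: 0.0
top (array([543.3,  26.8,   9.7]), np.float64(56.5), 391)
[0.0001 0.0007 0.0372]
[164.1, 177.5, 194.6, 206.3] 0.88
side (array([542.8,  27.1,  79.9]), np.float64(95.5), 253)
[0.0068 0.0658 0.0379]
[290.4, 158.6, 324.4, 185.7] 0.72
```

View pics/end.png

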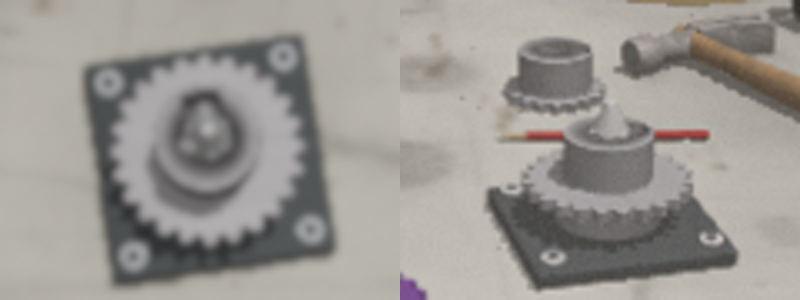

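The sprocket sits flat: plate top at z of about 37–38 mm, no measurable tilt in the top view, and its keyway at about 10°, over the spline. The small sprocket at (178,191) has not moved.

```bash
python3 -c "
from station import manip
print(manip.close_job())"
```

```text
the job is handed in; nothing more can be done
None
```

The larger steel sprocket is fully home on the hub's shoulder with its keyway over the master spline, the smaller one is untouched, and the job was handed in at about 11 s; the spline was found pointing away from the robot, not towards it as the text says, so I followed the measurement.

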